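# Clamp the hold-down into the T-slot rail beside the chopping board

## Task

Take the hold-down clamp with the yellow lever out of its wooden ring, lower its T-shaped head lengthwise into the slot of the metal rail at the blue mark until its washer lies on the rail, and give it a quarter turn, either way, so that the head sits square across the slot. Only then fold the yellow lever all the way over to tighten it. Leave the clamp with the red lever standing in its ring.

Things in the scene. Friction and masses are not known exactly. Their poses are not given: they have to be found in the camera images.
- clamp: Clamp with YELLOW lever, 0.25 kg, upright in a wooden ring 24 mm high. Origin: centre of T-head's underside; z up, x along head. Upward: head 36 (x) x 14 (y), z 0-9 mm; neck dia. 12; washer dia. 70, z 20-25, rests on the ring; a yellow stripe on it marks +x; black yoke 22 x 26, to z 46; lever 20 (x) x 12 (y), to z 110. Grip the lever along y, TCP at z 85-90. In the slot it turns freely, no stop.
- clamp_lever (a joint): Yellow lever's angle about a horizontal hinge along the clamp's y at its z = 38 mm: 0 = upright (open, as at the start), 1.45 = folded right over (tight). It folds only towards the clamp's +x (the stripe) and stays where it is left; 0.07 N m moves it. It reaches 72 mm from the hinge. Closed fingers can push it over from its -x side.
- mark: Blue band 20 mm wide across a fixed metal T-slot rail (54 wide, 180 long, 26 mm high) beside a 22 mm thick chopping board. Origin: band's middle, on the slot's centre line, level with the rail's top; y along slot, x across it away from the board, z up. Slot mouth 24 mm wide, lips 8 thick, channel below 48 wide, 15 high. With its washer on the rail the clamp's origin is 20 mm below.
- spare: A spare clamp of the same size and build with a RED lever and a round head (dia. 34 mm), in the other wooden ring; it does not fit the slot and is to be left alone. Origin: centre of the underside of its head, z up.
Things that resemble listed ones, but are neither listed nor needed, are in the scene too. Leave any green or orange look-alike of the clamp alone.

How it is judged (in metres and radians):
On the way:
1. the clamp's head is in the slot at the blue mark and turned square across it, with the lever still up (horizontal distance between clamp and mark below 0.02 m and z of clamp in the frame of mark below -0.014 m and angle between the x axis of clamp and the x axis of mark, either way round below 0.35 rad and value of joint clamp_lever below 0.5 rad), for 0.2 s.
At the end, for the whole second after the job is handed in: The yellow-levered clamp stands upright (within 7 degrees) at rest in the slot, within 20 mm of the mark's centre, its washer on the rail (origin at least 16 mm below the rail's top), its head across the slot within 20 degrees of square, its lever folded past 1.0 rad; the red one still stands (horizontal distance between clamp and mark below 0.02 m and z of clamp in the frame of mark below -0.016 m and angle between clamp's own z axis and vertical below 0.12 rad and angle between the x axis of clamp and the x axis of mark, either way round below 0.35 rad and value of joint clamp_lever above 1 rad and linear speed of clamp below 0.02 m/s and angle between spare's own z axis and vertical below 0.2 rad); the robot touches nothing.
It fails at once if the clamp with the red lever is moved from its place by more than 30 mm (distance of spare from where it was at the start of the episode above 0.03 m).
It also fails if it takes over 54 s, if anything falls off the work surface, if the arm or the gripper's body presses on something with over 40 N, if the wrist force passes 120 N, or if a joint passes its speed limit or range.

## Robot

A 6-joint arm with a two-finger parallel gripper is mounted at the origin on the work surface; the furniture and walls round the work are solid. World frame = base frame: x ahead of the robot, y to its left, z up, the work surface at z = 0. Lengths are in m, angles in degrees, forces in N, time in s.
With the tool pointing down it reaches from about 0.375 to 0.975 m from the base axis. Payload 3.8 kg.
Tool frame: the origin (TCP) lies between the finger pads, 19 mm behind the fingertips; this is the grasp point; z points along the fingers, y is the line along which they close (so a half turn about z gives the same grasp; the last joint's range is limited). The gripper opens to 88 mm and grips with 3 to 60 N. Pads are 18 mm wide; open, the fingers measure 123 mm over their backs; the gripper's body (75 mm by 187 mm) begins 45 mm behind the grasp point.
Start: joints at [-67.546, 15.12, 91.902, -0, 72.978, -2.114], TCP at [0.281, -0.614, 0.257] pointing down, gripper open.
Joint ranges: [-150.88, 150.88], [-54.13, 125.18], [17.81, 147.31], [-75.09, 255.09], [0, 152.58], [-146.25, 146.25]. Speed limits (degrees/s): [147.25, 147.25, 180, 180, 180, 180].

## Interface

Orientations are given as a 3x3 rotation matrix whose columns are the frame's x, y, z axes.
In Python, from station import * gives the robot as it stands. The module is installed in compiled form; this text tells all that it offers.
- The arm moves only by the tool send_rows, never from a script. Its argument "increments" is text: rows parted by semicolons, each of 6 numbers parted by spaces: the shift along the tool's x, y, z in units of 50 mm (1.0 is 50 mm), then the turn, a rotation vector about the tool's x, y, z in units of 0.15 rad (1.0 is 0.15 rad). In form: x y z rx ry rz; .... A call has 1 to 8 rows; each row shifts and turns the commanded pose from where the row before left it, along the tool's axes as they then stand; what a row does not reach is not made up. A row lasts 1/8 s, in which the tool goes at most 62.5 mm and 10.7 degrees, less where a joint would pass 70% of its speed; a pose out of reach is approached as far as the arm can. A call with a number of a shift or a turn outside -1 to 1 is refused whole. A call with a gripper value outside its range is refused whole. "claw" is the opening, from 0 (shut) to 1 (fully open), set as the call begins (left out, the last holds). The fingers move at their own pace and stop on an object; the grip force is fixed at half the most. Time passes only in rows, so rows that do not move let the fingers close. It gives the time, the measured TCP pose, the force, the opening and the grip force at its end, in the units of the state.
- state(): the state, without advancing time (a new reading comes with each control period).
- capture(name): name is "side" or "top" or "wrist"; returns a dict with "pixels" (480x640x3 uint8, red, green, blue), "intrinsics" (3x3 intrinsics, pixels), "R" (3x3) and "t" (3): a world point X has camera coordinates R X + t. Camera axes: x right, y down, z forward; pixel columns grow to the right and rows downward; lengths in m; the calibration is good to about 2 mm. The wrist camera is an equidistant fisheye: a pixel r from the principal point sees the ray r / f radians off the axis. A picture is of the moment at which its call begins. There is no depth.
- finish_job(): hands the job in; it is judged then, once.
The state is a dict: "t": time; "joint_positions": joint angles; "joint_velocities": joint speeds; "joint_torque": joint torques, N m; "eef_pos": TCP position; "eef_rot": TCP orientation; "wrist_force": force on the tool from outside, world axes, zero at the start; "wrist_torque": the same for the moment, N m; "grip_width": opening from 0.0 (shut) to 1.0 (fully open); "grasp_force": force on a finger pad.
Only numpy, scipy, OpenCV 4.12 (cv2) and the standard library are available. Lean on these libraries where they do the work, as an engineer would, in place of code of your own. Each camera call takes 0.05 s, during which the arm holds its last target. There are 200 camera calls.

## Working session

There is one attempt and no reset: what is moved stays moved. The work goes in short steps, Python scripts to look and compute and a tool call to move; the robot and the scene stay as the last step left them, time stands still between calls to the robot, and variables do not carry over. Pictures are saved under pics/ and viewed, at most 10 in all, crops included, and the job is handed in when it is done.

Besides the shell and the picture viewer there is one more tool, called after "Request:" as name(argument=value, ...), one argument or row to a line, values as JSON. send_rows: Moves the arm, as the interface text tells. Shifts and turns lie within -1 to 1; 1 stands for 50 mm of shift or 0.15 rad of turn. Its arguments: {"type":"object","properties":{"increments":{"type":"string"},"claw":{"type":"number"}},"required":["increments"]}

```bash
mkdir -p pics; cat > h.py <<'E'
from station import *
import numpy as np, cv2
def snap(n,f):
    c=capture(n); cv2.imwrite('pics/'+f,c['pixels'][:,:,::-1]); return c
def ray(c,u,v,n=''):
    K=np.array(c['intrinsics']);R=np.array(c['R']);t=np.array(c['t'])
    x=(u-K[0,2])/K[0,0];y=(v-K[1,2])/K[1,1]
    if n=='wrist':
        r=np.hypot(x,y);s=np.sin(r)/r if r>0 else 1
        d=np.array([x*s,y*s,np.cos(r)])
    else: d=np.array([x,y,1.])
    return -R.T@t, R.T@d
def onz(c,u,v,z,n=''):
    o,d=ray(c,u,v,n); return o+d*(z-o[2])/d[2]
E
python3 - <<'E'
from h import *
import pickle
s=state();print(s['t'],s['eef_pos'],np.round(s['eef_rot'],3))
a=[]
for n in('side','top'):
    c=snap(n,n+'0.png');pickle.dump(c,open(n+'0.pkl','wb'));print(n,-np.array(c['R']).T@c['t'],c['intrinsics'][0][0])
    a.append(c['pixels'])
E
```

```text
0.0 [ 0.28040721 -0.61327278  0.25612421] [[ 0.909  0.416 -0.001]
 [ 0.416 -0.909  0.002]
 [ 0.    -0.002 -1.   ]]
side [-0.02955933 -0.91153806  0.55200132] 548.8869340307854
top [ 0.29898    -0.25028249  1.05071098] 614.9175993150934
```

View pics/top0.png

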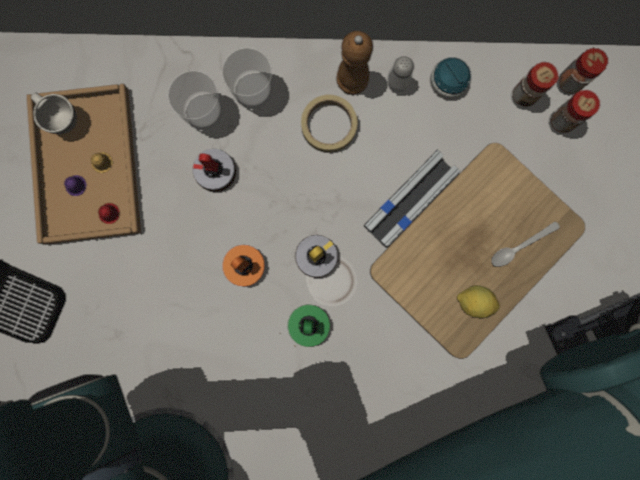

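View pics/side0.png

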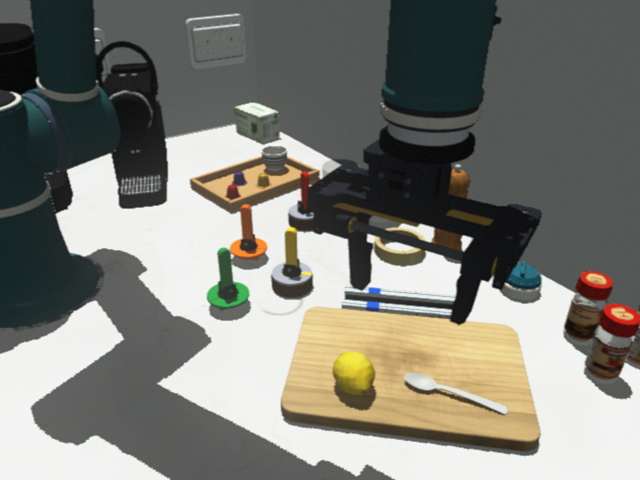

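The top view shows these possible confusions:
- yellow clamp: (317,256), grey washer with a yellow stripe towards (329,244)
- red spare: (213,168)
- orange look-alike: (243,266)
- green look-alike: (309,326)
- lemon: (478,301)
- empty ring: (330,123)

I choose the yellow-lever clamp at (317,256). The side view shows its lever at (291,247). The blue mark is at about (387,208) and (404,226) in the top view.

```bash
python3 - <<'E'
from h import *
import pickle
c=pickle.load(open('top0.pkl','rb'));s=pickle.load(open('side0.pkl','rb'))
def comps(p,lo,hi,box,mn=8):
    x0,y0,x1,y1=box;h=cv2.cvtColor(p[y0:y1,x0:x1],cv2.COLOR_RGB2HSV)
    m=cv2.inRange(h,lo,hi);n,l,st,ce=cv2.connectedComponentsWithStats(m)
    return [(st[i,4],st[i,:4]+[x0,y0,0,0],ce[i]+[x0,y0]) for i in range(1,n) if st[i,4]>=mn]
print('top blue');B=comps(c['pixels'],(100,120,60),(125,255,255),(360,180,430,250))
for b in B: print(b, onz(c,*b[2],.026).round(4))
print('side blue')
for b in comps(s['pixels'],(100,120,60),(125,255,255),(340,270,420,330)): print(b, onz(s,*b[2],.026).round(4))
print('top yellow')
for b in comps(c['pixels'],(20,120,60),(35,255,255),(290,230,345,285),3): print(b, onz(c,*b[2],.025).round(4),onz(c,*b[2],.115).round(4))
print('side yellow')
for b in comps(s['pixels'],(20,120,60),(35,255,255),(260,210,330,300),3): print(b, onz(s,*b[2],.029).round(4))
# washer ellipse in top: grey bright disc
print('px dirs', onz(c,317,256,.029).round(4), onz(c,327,256,.029).round(4), onz(c,317,266,.029).round(4))
# rail edges
for uv in((440,152),(460,168),(366,225),(388,244)): print(uv,onz(c,*uv,.026).round(4))
a=cv2.resize(c['pixels'][225:285,287:347],(480,480),interpolation=cv2.INTER_CUBIC)
b=cv2.resize(s['pixels'][220:300,262:322],(320,480*1),interpolation=cv2.INTER_CUBIC)
cv2.imwrite('pics/crop1.png',np.hstack([a,b])[:,:,::-1])
a=cv2.resize(c['pixels'][145:250,360:465],(560,560),interpolation=cv2.INTER_CUBIC)
cv2.imwrite('pics/crop2.png',a[:,:,::-1])
E
```

```text
top blue
(np.int32(99), array([381, 201,  14,  13]), array([387.52525253, 206.67676768])) [ 0.459  -0.3607  0.026 ]
(np.int32(97), array([398, 216,  13,  14]), array([403.93814433, 222.2371134 ])) [ 0.4333 -0.3885  0.026 ]
side blue
(np.int32(62), array([369, 288,  12,   6]), array([374.35483871, 290.30645161])) [ 0.4587 -0.3615  0.026 ]
(np.int32(114), array([367, 301,  13,  10]), array([372.61403509, 305.20175439])) [ 0.4311 -0.3909  0.026 ]
top yellow
(np.int32(35), array([324, 241,   9,   8]), array([327.97142857, 244.88571429])) [ 0.3923 -0.2619  0.025 ] [ 0.3841 -0.2608  0.115 ]
(np.int32(138), array([309, 246,  14,  16]), array([315.3115942 , 253.00724638])) [ 0.3782 -0.241   0.025 ] [ 0.3712 -0.2418  0.115 ]
side yellow
(np.int32(380), array([286, 226,  12,  40]), array([290.92631579, 245.89736842])) [ 0.4172 -0.1706  0.029 ]
(np.int32(25), array([301, 272,  11,   4]), array([305.88, 273.24])) [ 0.3908 -0.2612  0.029 ]
px dirs [ 0.3729 -0.2439  0.029 ] [ 0.3733 -0.2606  0.029 ] [ 0.3563 -0.2443  0.029 ]
(440, 152) [ 0.5549 -0.4486  0.026 ]
(460, 168) [ 0.528  -0.4826  0.026 ]
(366, 225) [ 0.4272 -0.3249  0.026 ]
(388, 244) [ 0.396  -0.3622  0.026 ]
```

View pics/crop1.png

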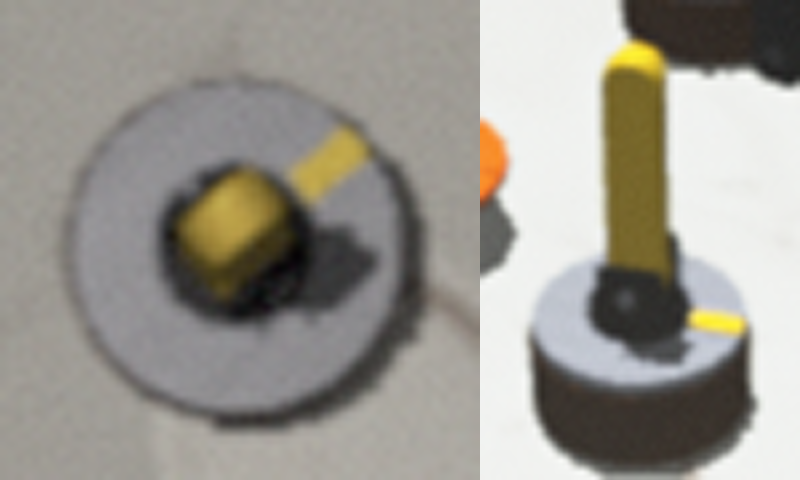

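View pics/crop2.png

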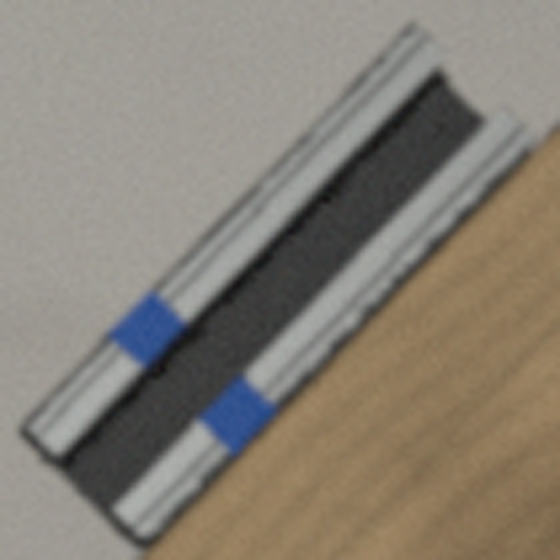

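The close crop confirms the yellow lever, grey washer and stripe at (328,245), pointing along about −43° in world. The second crop shows the rail's blue band at (387.5,207) and (404,222). The slot runs at about −43° too, so the clamp is already lengthwise.

Request:
send_rows(
  increments="0.595 -0.744 0 0 0 0;0.595 -0.744 0 0 0 0;0.595 -0.744 0 0 0 0;0.595 -0.744 0 0 0 0;0.595 -0.744 0 0 0 0;0.595 -0.744 0 0 0 0;0.595 -0.744 0 0 0 0;0.595 -0.744 0 0 0 0",
  claw=0.7,
)

```text
t: 1.1
eef_pos: [0.3732, -0.2426, 0.2571]
eef_rot: [[0.91, 0.415, -0.0], [0.415, -0.91, 0.0], [-0.0, -0.0, -1.0]]
wrist_force: [-0.1, -0.1, -0.1]
grip_width: 0.698
grasp_force: 0.0
```

Request:
send_rows(
  increments="0 0 0 0 0 0.983;0 0 0 0 0 0.983;0 0 0 0 0 0.983;0 0 0 0 0 0.983;0 0 0 0 0 0.983;0 0 0 0 0 0.983;0 0 0 0 0 0.983;0 0 0 0 0 0.983",
)

```text
t: 2.1
eef_pos: [0.373, -0.2441, 0.2569]
eef_rot: [[0.728, -0.686, -0.001], [-0.686, -0.728, 0.001], [-0.001, 0.0, -1.0]]
wrist_force: [0.1, 0.9, -0.6]
grip_width: 0.698
grasp_force: 0.0
```

```bash
cat >> h.py <<'E'
def rel(p,yaw_y=None):
    s=state();R=np.array(s['eef_rot']);e=np.array(s['eef_pos'])
    print('t',s['t'],'eef',e.round(4),'yyaw',np.degrees(np.arctan2(R[1,1],R[0,1])).round(2),'zax',R[:,2].round(4),'q6',s['joint_positions'][5],'F',np.round(s['wrist_force'],1))
    print('tool units',(R.T@(np.array(p)-e)/.05).round(3))
E
python3 - <<'E'
from h import *
rel([.373,-.2435,.091])
c=snap('wrist','w1.png');import pickle;pickle.dump(c,open('w1.pkl','wb'))
E
```

```text
t 2.1 eef [ 0.373  -0.2441  0.2569] yyaw -133.3 zax [-7.e-04  5.e-04 -1.e+00] q6 96.9014658446021 F [ 0.1  0.9 -0.6]
tool units [-0.005 -0.008  3.319]
```

View pics/w1.png

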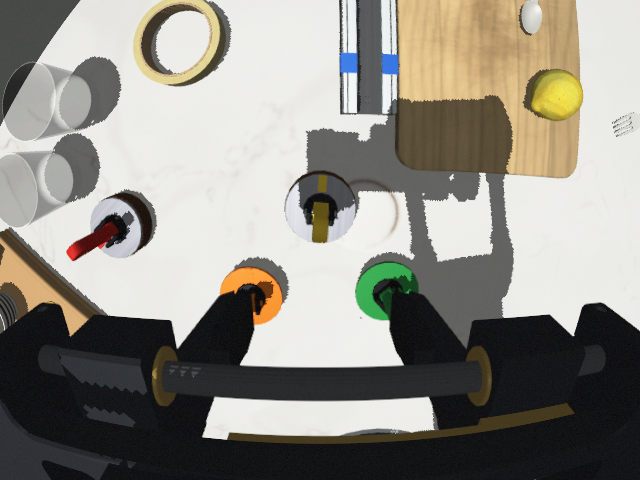

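The wrist view shows the clamp washer centred near (320,207) with its stripe pointing straight up at (322,184). The blue marks are at (349,62) and (390,63), and the slot is parallel to the tool's x. I'll measure both more exactly here.

```bash
python3 - <<'E'
from h import *
import pickle
c=pickle.load(open('w1.pkl','rb'));p=c['pixels'];h=cv2.cvtColor(p,cv2.COLOR_RGB2HSV)
def comps(m,x0,y0,mn):
    n,l,st,ce=cv2.connectedComponentsWithStats(m)
    return [(st[i,4],st[i,:4]+[x0,y0,0,0],ce[i]+[x0,y0]) for i in range(1,n) if st[i,4]>=mn]
P=[]
for a,b,q in comps(cv2.inRange(h[40:90,330:410],(100,120,60),(125,255,255)),330,40,60):
    P.append(onz(c,*q,.026,'wrist'));print(a,b,q.round(1),P[-1].round(4))
d=P[1]-P[0];print('mark',((P[0]+P[1])/2).round(4),np.degrees(np.arctan2(d[1],d[0])))
for a,b,q in comps(cv2.inRange(h[165:250,280:360],(20,100,50),(38,255,255)),280,165,8):
    print('yel',a,b,q.round(1),onz(c,*q,.029,'wrist').round(4),onz(c,q[0],b[1]+b[3],.112,'wrist').round(4))
for u,v in((285,207),(356,207),(320,171),(320,243),(312,240),(327,240)): print(u,v,onz(c,u,v,.029,'wrist').round(4),onz(c,u,v,.11,'wrist').round(4))
E
```

```text
360 [340  53  18  23] [348.5  62.6] [ 0.4605 -0.3613  0.026 ]
314 [382  54  17  21] [389.5  63.8] [ 0.4339 -0.3902  0.026 ]
mark [ 0.4472 -0.3757  0.026 ] -132.69253205577598
yel 137 [318 175   9  17] [321.9 183.2] [ 0.3923 -0.2627  0.029 ] [ 0.3964 -0.2664  0.112 ]
yel 623 [311 202  18  41] [319.9 221.6] [ 0.3659 -0.2351  0.029 ] [ 0.3686 -0.2381  0.112 ]
285 207 [ 0.4002 -0.2205  0.029 ] [ 0.407  -0.2381  0.11  ]
356 207 [ 0.3525 -0.271   0.029 ] [ 0.3702 -0.2771  0.11  ]
320 171 [ 0.4023 -0.2695  0.029 ] [ 0.4086 -0.276   0.11  ]
320 243 [ 0.3498 -0.22    0.029 ] [ 0.3682 -0.2377  0.11  ]
312 240 [ 0.3576 -0.2164  0.029 ] [ 0.3741 -0.2349  0.11  ]
327 240 [ 0.3473 -0.2273  0.029 ] [ 0.3662 -0.2433  0.11  ]
```

Request:
send_rows(
  increments="0 0 0.8 0 0 0;0 0 0.8 0 0 0;0 0 0.4 0 0 0;0 0 0 0 0 0",
)

```text
t: 2.65
eef_pos: [0.3718, -0.2431, 0.1553]
eef_rot: [[0.732, -0.681, -0.004], [-0.681, -0.732, 0.003], [-0.005, 0.001, -1.0]]
wrist_force: [-1.0, 0.3, 0.9]
grip_width: 0.702
grasp_force: 0.0
```

Request:
send_rows(
  increments="0.05 0 0.45 0 0 0;0 0 0.45 0 0 0;0 0 0.38 0 0 0;0 0 0 0 0 0",
)

```text
t: 3.15
eef_pos: [0.3748, -0.2457, 0.0932]
eef_rot: [[0.732, -0.682, -0.001], [-0.682, -0.732, 0.001], [-0.002, 0.0, -1.0]]
wrist_force: [0.6, -0.0, 0.0]
grip_width: 0.702
grasp_force: 0.0
```

Request:
send_rows(
  increments="0 0 0 0 0 0;0 0 0 0 0 0;0 0 0 0 0 0;0 0 0 0 0 0;0 0 0 0 0 0;0 0 0 0 0 0",
  claw=0,
)

```text
t: 3.9
eef_pos: [0.3752, -0.2459, 0.0934]
eef_rot: [[0.731, -0.682, 0.0], [-0.682, -0.731, 0.0], [-0.0, -0.0, -1.0]]
wrist_force: [1.0, 0.4, 0.8]
grip_width: 0.135
grasp_force: 30.0
```

```bash
python3 - <<'E'
from h import *
rel([.4465,-.3754,.175])
print(state()['grip_width'],state()['grasp_force'])
E
```

```text
t 3.9 eef [ 0.3752 -0.2459  0.0934] yyaw -133.02 zax [ 0.e+00  2.e-04 -1.e+00] q6 96.58450298749275 F [1.  0.4 0.8]
tool units [ 2.81   0.921 -1.633]
0.13533021087728045 29.99988284893334
```

Request:
send_rows(
  increments="0 0 -0.5 0 0 0;0 0 -0.7 0 0 0;0.35 0.115 -0.3 0 0 0;0.6 0.2 0 0 0 0;0.7 0.23 0 0 0 0;0.7 0.23 0 0 0 0;0.46 0.146 0 0 0 0;0 0 0 0 0 0",
)

```text
t: 4.9
eef_pos: [0.4466, -0.3764, 0.1674]
eef_rot: [[0.73, -0.683, -0.001], [-0.683, -0.73, 0.001], [-0.001, 0.0, -1.0]]
wrist_force: [-0.3, 0.7, -3.0]
grip_width: 0.13
grasp_force: 30.0
```

```bash
python3 - <<'E'
from h import *
rel([.4465,-.3754,.0954])
print(state()['grip_width'])
snap('top','t2.png'); snap('side','s2.png')
a=cv2.imread('pics/t2.png')[130:330,300:500];b=cv2.imread('pics/s2.png')[180:380,270:470]
cv2.imwrite('pics/c2.png',cv2.resize(np.hstack([a,b]),(800,400),interpolation=cv2.INTER_CUBIC))
E
```

```text
t 4.9 eef [ 0.4466 -0.3764  0.1674] yyaw -133.07 zax [-1.1e-03  8.0e-04 -1.0e+00] q6 90.51187084640836 F [-0.3  0.7 -3. ]
tool units [-0.013 -0.014  1.44 ]
0.1304061820084789
```

View pics/c2.png

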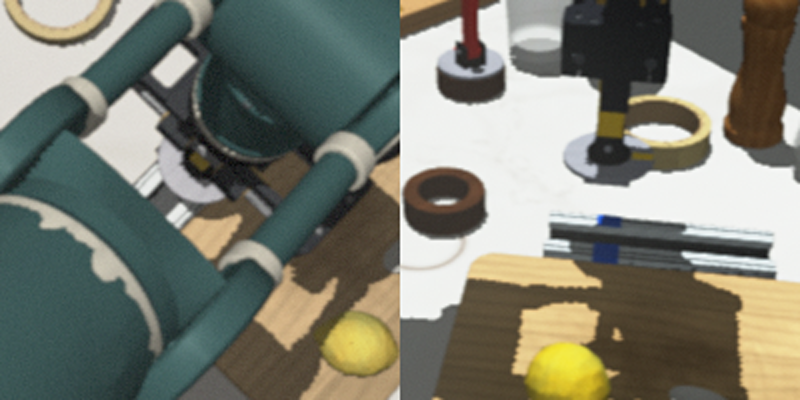

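The clamp hangs upright from the gripper above the mark (crop (610,150)) and its ring is left empty. I'll lower it now.

Request:
send_rows(
  increments="0 0 0.4 0 0 0;0 0 0.4 0 0 0;0 0 0.2 0 0 0;0 0 0.1 0 0 0;0 0 0.1 0 0 0;0 0 0.1 0 0 0;0 0 0 0 0 0",
)

```text
t: 5.88
eef_pos: [0.4464, -0.3755, 0.1032]
eef_rot: [[0.731, -0.682, -0.0], [-0.682, -0.731, 0.0], [-0.0, 0.0, -1.0]]
wrist_force: [-1.0, 0.3, -1.7]
grip_width: 0.128
grasp_force: 30.0
```

Request:
send_rows(
  increments="0 0 0.06 0 0 0;0 0 0.05 0 0 0;0 0 0.03 0 0 0;0 0 0.02 0 0 0;0 0 0 0 0 0;0 0 0 0 0 0",
)

```text
t: 6.62
eef_pos: [0.4466, -0.3756, 0.0956]
eef_rot: [[0.731, -0.682, 0.0], [-0.682, -0.731, -0.0], [0.0, 0.0, -1.0]]
wrist_force: [-0.1, -0.5, -1.0]
grip_width: 0.131
grasp_force: 30.0
```

Request:
send_rows(
  increments="0 0 0.02 0 0 0;0 0 0.01 0 0 0;0 0 0 0 0 0;0 0 0 0 0 0",
)

```text
t: 7.12
eef_pos: [0.4468, -0.3758, 0.0954]
eef_rot: [[0.731, -0.682, 0.001], [-0.682, -0.731, -0.001], [0.001, 0.0, -1.0]]
wrist_force: [-2.9, 1.9, 6.0]
grip_width: 0.135
grasp_force: 30.0
```

Contact: the washer is on the rail. I'll turn it −90° about the tool's z.

Request:
send_rows(
  increments="0 0 -0.01 0 0 -0.5;0 0 0 0 0 -0.8;0 0 0 0 0 -0.8;0 0 0 0 0 -0.8;0 0 0 0 0 -0.8;0 0 0 0 0 -0.8;0 0 0 0 0 -0.8;0 0 0 0 0 -0.8",
)

```text
t: 8.12
eef_pos: [0.4472, -0.3759, 0.0954]
eef_rot: [[0.986, 0.167, 0.002], [0.167, -0.986, -0.001], [0.001, 0.001, -1.0]]
wrist_force: [-0.0, 1.2, 3.7]
grip_width: 0.135
grasp_force: 30.0
```

Request:
send_rows(
  increments="0 0 0 0 0 -0.8;0 0 0 0 0 -0.8;0 0 0 0 0 -0.8;0 0 0 0 0 -0.8;0 0 0 0 0 -0.8;0 0 0 0 0 -0.37;0 0 0 0 0 0;0 0 0 0 0 0",
)

```text
t: 9.12
eef_pos: [0.4472, -0.376, 0.0954]
eef_rot: [[0.683, 0.73, 0.001], [0.73, -0.683, -0.001], [0.0, 0.002, -1.0]]
wrist_force: [-0.3, 1.1, 6.0]
grip_width: 0.133
grasp_force: 30.0
```

```bash
python3 - <<'E'
from h import *
rel([.4465,-.3754,.0954])
E
```

```text
t 9.125 eef [ 0.4472 -0.376   0.0954] yyaw -43.08 zax [ 0.0014 -0.0011 -1.    ] q6 0.5746863642361315 F [-0.3  1.1  6. ]
tool units [-0.001 -0.018 -0.   ]
```

Request:
send_rows(
  increments="0 0 0 0 0 0;0 0 0 0 0 0;0 0 0 0 0 0;0 0 0 0 0 0",
  claw=0.5,
)

```text
t: 9.62
eef_pos: [0.4463, -0.3754, 0.0941]
eef_rot: [[0.682, 0.731, -0.0], [0.731, -0.682, 0.0], [-0.0, -0.0, -1.0]]
wrist_force: [0.7, -0.4, -0.6]
grip_width: 0.499
grasp_force: 0.0
```

Request:
send_rows(
  increments="0 0 -0.3 0 0 0;0 0 -0.6 0 0 0;0 0 -0.6 0 0 0;-0.5 0 -0.3 0 0 0;-0.7 0 0 0 0 0;0 0 0 0 0 0",
)

```text
t: 10.38
eef_pos: [0.4048, -0.421, 0.1861]
eef_rot: [[0.684, 0.729, 0.001], [0.729, -0.684, -0.002], [-0.001, 0.002, -1.0]]
wrist_force: [0.4, 0.4, -0.5]
grip_width: 0.497
grasp_force: 0.0
```

```bash
python3 - <<'E'
from h import *
rel([.4465,-.3754,.0954])
w=snap('wrist','w3.png'); snap('side','s3.png')
a=cv2.imread('pics/w3.png')[60:360,170:470];b=cv2.imread('pics/s3.png')[190:390,270:470]
cv2.imwrite('pics/c3.png',np.hstack([cv2.resize(a,(400,400)),cv2.resize(b,(400,400),interpolation=cv2.INTER_CUBIC)]))
E
```

```text
t 10.375 eef [ 0.4048 -0.421   0.1861] yyaw -43.18 zax [ 0.0012 -0.0019 -1.    ] q6 -5.367924950055406 F [ 0.4  0.4 -0.5]
tool units [ 1.237 -0.02   1.813]
```

View pics/c3.png

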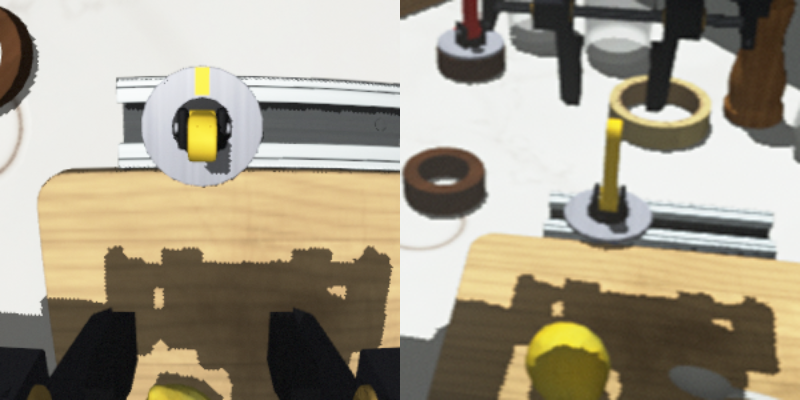

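The clamp is square across the slot at the mark with its washer flat on the rail. The stripe points away from the board, the lever is up and the red clamp still stands. Next I'll fold the lever with closed fingers from the board side.

Request:
send_rows(
  increments="0 0 0 0 0 0;0 0 0 0 0 0;0 0 0.3 0 0 0;0 0 0.5 0 0 0;0.2 -0.02 0.4 0 0 0;0.44 0 0.16 0 0 0;0 0 0 0 0 0",
  claw=0,
)

```text
t: 11.35
eef_pos: [0.4267, -0.3932, 0.1143]
eef_rot: [[0.681, 0.732, -0.002], [0.732, -0.681, 0.003], [0.0, -0.003, -1.0]]
wrist_force: [0.4, -0.7, -0.1]
grip_width: 0.005
grasp_force: 0.0
```

```bash
python3 - <<'E'
from h import *
rel([.4465,-.3754,.118]);print(state()['grip_width'])
E
```

```text
t 11.35 eef [ 0.4267 -0.3932  0.1143] yyaw -42.91 zax [-0.0023  0.0026 -1.    ] q6 -2.2286657378527153 F [ 0.4 -0.7 -0.1]
tool units [ 0.531  0.048 -0.073]
0.005169448472129769
```

Request:
send_rows(
  increments="0.2 0.02 0 0 0 0;0.16 0.01 0 0 0 0;0.17 0 0 0 0 0;0.16 0 0.04 0 0 0;0.16 0 0.05 0 0 0;0.14 0 0.09 0 0 0;0.14 0 0.09 0 0 0;0 0 0 0 0 0",
)

```text
t: 12.35
eef_pos: [0.4665, -0.3543, 0.1023]
eef_rot: [[0.682, 0.731, -0.0], [0.731, -0.682, 0.001], [0.0, -0.001, -1.0]]
wrist_force: [-0.0, 0.8, -1.0]
grip_width: 0.005
grasp_force: 0.0
```

Request:
send_rows(
  increments="0.11 0 0.13 0 0 0;0.11 0 0.13 0 0 0;0.06 0 0.13 0 0 0;0.06 0 0.12 0 0 0;0 0 0.04 0 0 0;0 0 0.02 0 0 0;0 0 0 0 0 0",
)

```text
t: 13.22
eef_pos: [0.4792, -0.3419, 0.0762]
eef_rot: [[0.683, 0.731, 0.002], [0.731, -0.683, 0.001], [0.002, 0.001, -1.0]]
wrist_force: [-0.0, 4.7, 11.8]
grip_width: 0.004
grasp_force: 6.0
```

```bash
python3 - <<'E'
from h import *
rel([.4465,-.3754,.0795])
snap('side','s4.png')
b=cv2.imread('pics/s4.png')[190:390,270:470]
cv2.imwrite('pics/c4.png',cv2.resize(b,(600,600),interpolation=cv2.INTER_CUBIC))
E
```

```text
t 13.225 eef [ 0.4792 -0.3419  0.0762] yyaw -43.06 zax [ 0.0019  0.001  -1.    ] q6 4.979017482134039 F [-0.   4.7 11.8]
tool units [-0.936 -0.02  -0.068]
```

View pics/c4.png

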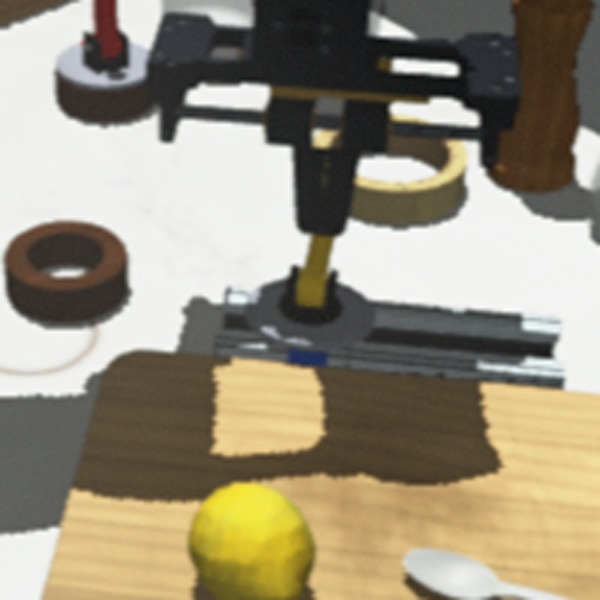

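The lever appears folded away from the board under the closed fingers (crop (315,270)), with about 12 N of reaction at the stop. I'll back off and check.

Request:
send_rows(
  increments="0 0 -0.3 0 0 0;0 0 -0.6 0 0 0;0 0 -0.8 0 0 0;-0.8 0 -0.5 0 0 0;-1 0 0 0 0 0;-0.6 0 0 0 0 0;0 0 0 0 0 0;0 0 0 0 0 0",
)

```text
t: 14.28
eef_pos: [0.3961, -0.4298, 0.1841]
eef_rot: [[0.683, 0.731, -0.0], [0.731, -0.683, 0.001], [0.001, -0.001, -1.0]]
wrist_force: [-0.6, -0.4, -0.6]
grip_width: 0.007
grasp_force: 0.0
```

```bash
python3 - <<'E'
from h import *
rel([.4465,-.3754,.0795])
w=snap('wrist','w5.png'); snap('side','s5.png')
a=cv2.imread('pics/w5.png')[60:360,170:470];b=cv2.imread('pics/s5.png')[190:390,270:470]
cv2.imwrite('pics/c5.png',np.hstack([cv2.resize(a,(400,400)),cv2.resize(b,(400,400),interpolation=cv2.INTER_CUBIC)]))
E
```

```text
t 14.275 eef [ 0.3961 -0.4298  0.1841] yyaw -43.06 zax [-1.e-04  9.e-04 -1.e+00] q6 -6.745351376168985 F [-0.6 -0.4 -0.6]
tool units [ 1.482 -0.004  2.094]
```

View pics/c5.png

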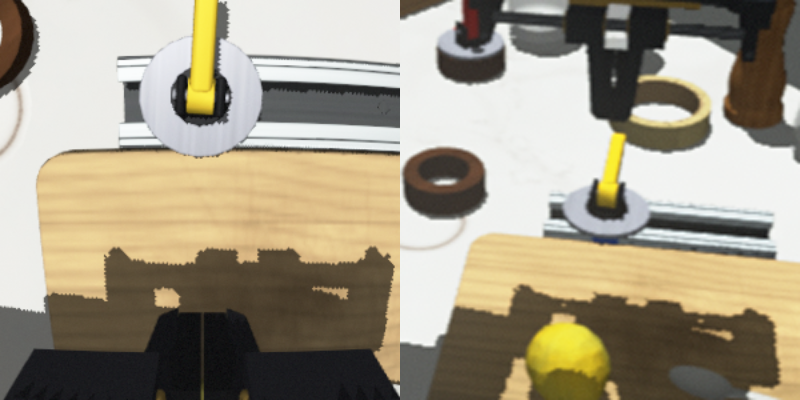

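The lever is folded flat over the stripe, the washer lies flat on the rail at the mark, the red clamp still stands and the gripper is clear. Handing in.

```bash
python3 -c "
from station import *
print(finish_job())"
```

```text
the job is handed in; nothing more can be done
None
```

I handed the job in at about 14 s. The last pictures showed the yellow clamp at the blue mark with its washer flat on the rail, its head square across the slot and its lever folded over, with the red clamp still standing in its ring. The judge's verdict was not shown.

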